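# Find the thread and screw the canister lid home

### The job

The lid of the squat canister is only sitting on top of its thread. Without lifting it off, turn it backwards (anticlockwise seen from above) until it drops into the thread, then screw it clockwise fully home, so that the nose of its grip bar points at the dark rib on the canister's shoulder, and let go. Leave the taller canister alone.

Things in the scene. Friction and masses are not known exactly. Their poses are not given: they have to be found in the camera images.
- canister: Squat white ceramic canister, 130 mm in diameter, shoulder 85 mm up; stands fast on a thin rubber mat, cannot turn or slide. Origin on its axis at the worktop, z up. A dark rib on the shoulder beside the lid, towards -x, marks 'closed'. Lid angle = from rib to nose of the bar = lid's x axis from this x axis, anticlockwise from above positive. At the start 15 to 40 degrees; a stop bars going below 0.
- lid_grip (a point): Centre of the wooden bar on the loose lid (120 g steel cap, 80 mm across, 25 mm high), on its axis: 12 mm below the bar's top, 12 mm above the cap's flat top. Bar: upright sides, 14 mm thick, 44 long (along x), plus a 7 mm pointed nose at the -x end; z up. Height over the worktop: 139 mm at the start, on top of the thread; 130 mm when dropped in; 126 mm closed at angle 0. Turns easily.
- drop_pip (a point): Small round dark pip on the canister's shoulder, 52 mm from its axis, 72 degrees anticlockwise of the rib. With the nose here (60 to 105 degrees will do) the lid is free to drop 9 mm into the thread: it falls if let go or lowered, not while a gripper holds it up. Turned clockwise from there it goes down evenly by 4 mm more between 60 and 0 degrees; 2 mm vertical and 1 mm sideways play.
- tall_center (a point): Centre (79 mm up) of the taller, slimmer white canister of the same ware, 84 mm in diameter and 158 mm high with its bar, already closed; loose on the worktop. A bystander: not to be disturbed.
Not all that is in view belongs to the job. Of the things like the part that bears lid_grip, leave any that is green or red; of the rest the smaller one is meant.

How it is judged:
On the way:
1. the lid, turned back, has dropped into the thread (nose at least 45 degrees anticlockwise of the rib, lid at least 6 mm lower than at the start) (z of lid_grip in the frame of canister below 0.133 m and angle between the x axis of lid_grip and the x axis of canister, either way round above 0.785 rad), for 0.1 s.
At the end, for the whole second after the job is handed in: The lid is screwed home on the squat canister: nose of the bar within 12 degrees of the rib, grip point no more than 3 mm above its home height of 126 mm, on the canister's axis within 10 mm and level within 5 degrees (z of lid_grip in the frame of canister between 0.122 and 0.129 m and angle between the x axis of lid_grip and the x axis of canister, either way round below 0.21 rad and horizontal distance between lid_grip and canister below 0.01 m and angle between lid_grip's own z axis and vertical below 0.1 rad); the robot touches nothing.
It fails at once if the lid is lifted off (more than 15 mm above where it sat at the start) (z of lid_grip in the frame of canister above 0.154 m).
It fails at once if the taller canister is moved by more than 20 mm (distance of tall_center from where it was at the start of the episode above 0.02 m).
It also fails if it takes over 45 s, if anything falls off the work surface, if the arm or the gripper's body presses on something with over 40 N, if the wrist force passes 120 N, or if a joint passes its speed limit or range.

### The arm

A 6-joint arm with a two-finger parallel gripper is mounted at the origin on the work surface; the furniture and walls round the work are solid. World frame = base frame: x ahead of the robot, y to its left, z up, the work surface at z = 0. Lengths are in m, angles in rad, forces in N, time in s.
With the tool pointing down it reaches from about 0.375 to 0.975 m from the base axis. Payload 3.8 kg.
Tool frame: the origin (TCP) lies between the finger pads; the fingertips stand ctrl.nose_length ahead of it and the grasp point (between the pads) lies 2 mm behind it (ctrl.nose_length is the distance from the TCP to the fingertips, in m); z points along the fingers, y is the line along which they close (so a half turn about z gives the same grasp; the last joint's range is limited). The gripper opens to 88 mm and grips with 3 to 60 N. Pads are 18 mm wide; open, the fingers measure 123 mm over their backs; the gripper's body (75 mm by 187 mm) begins 45 mm behind the grasp point.
Start: joints at [-1.287, 0.264, 1.604, -0, 1.274, -0.037], TCP at [0.213, -0.641, 0.256] pointing down, gripper open.
Joint ranges: [-2.63, 2.63], [-0.94, 2.18], [0.31, 2.57], [-1.31, 4.45], [0, 2.66], [-2.55, 2.55]. Speed limits (rad/s): [2.57, 2.57, 3.14, 3.14, 3.14, 3.14].

### API

Orientations are given as a unit quaternion [w, x, y, z].
In Python, from bench import ctrl gives the robot as it stands. The module is installed in compiled form; this text tells all that it offers.
- The arm moves only by the shell command python3 -m creep 'ROWS' [FORCE]. ROWS is JSON, a list of rows, each a list of 7 numbers: the shift along the world's x, y, z scaled (see below), then the turn, a rotation vector about the world's x, y, z scaled (see below), then the gripper command: -1 is fully open, 1 is shut, values between are in proportion. In form: [[tx, ty, tz, wx, wy, wz, hand], ...]. A call has 1 to 12 rows; each row is the pose to reach, as a shift and turn from the pose commanded when the call began, turning the shorter way round; what a row does not reach only later rows make up. The controller multiplies each number of a shift by 200 mm and each number of a turn by 360 degrees. A row lasts 1/10 s, in which the tool goes at most 50 mm and 8.59 degrees, less where a joint would pass 70% of its speed; a pose out of reach is approached as far as the arm can. A call with a number of a shift or a turn outside -1 to 1 is refused whole. A call with a gripper value outside its range is refused whole. The fingers move at their own pace and stop on an object; FORCE is the grip in N (left out, the last holds). Time passes only in rows, so rows that repeat a pose let the fingers close. It gives the time, the measured TCP pose, the force, the opening and the grip force at its end, in the units of the state.
- ctrl.observe(): the state, without advancing time (a new reading comes with each control period).
- ctrl.get_image(name): name is "scene" or "top"; returns (picture, depth): 384x512x3 uint8, red, green, blue; 384x512 float32, m along the optical axis (not along the pixel's ray), 0 where there is no reading.
- ctrl.camera_model(name): a dict with "fx", "fy", "cx", "cy" (pixels), "D" ([k1, k2, p1, p2, k3] as OpenCV has them; the pictures are not rectified), "T" (4x4, takes a point from camera to world coordinates). Camera axes: x right, y down, z forward; pixel columns grow to the right and rows downward; lengths in m; the calibration is good to about 2 mm. A picture is of the moment at which its call begins. camera_model takes no time and is no camera call.
- ctrl.hand_in(): hands the job in; it is judged then, once.
The state is a dict: "t": time; "qpos": joint angles; "joint_velocities": joint speeds; "tau": joint torques, N m; "position": TCP position; "eef_rot": TCP orientation; "wrist_force": force on the tool from outside, world axes, zero at the start; "ft_torque": the same for the moment, N m; "opening": opening from 0.0 (shut) to 1.0 (fully open); "grip_force": force on a finger pad.
Only numpy, scipy, OpenCV 4.12 (cv2) and the standard library are available. Lean on these libraries where they do the work, as an engineer would, in place of code of your own. Each camera call takes 0.05 s, during which the arm holds its last target. There are 200 camera calls.

## Working session

There is one attempt and no reset: what is moved stays moved. The work goes in short steps, Python scripts to look and compute and a shell command to move; the robot and the scene stay as the last step left them, time stands still between calls to the robot, and variables do not carry over. Pictures are saved under pics/ and viewed, at most 10 in all, crops included, and the job is handed in when it is done.

```bash
mkdir -p pics
cat > h.py <<'E'
import numpy as np,cv2
from bench import ctrl
def pt(cam,d,u,v,z=None):
    m=ctrl.camera_model(cam);K=np.array([[m['fx'],0,m['cx']],[0,m['fy'],m['cy']],[0,0,1.]])
    n=cv2.undistortPoints(np.array([[[u,v]]],float),K,np.array(m['D'],float))[0,0]
    T=np.array(m['T']);r=np.array([n[0],n[1],1.])
    if z is None: s=float(d[int(round(v)),int(round(u))])
    else: s=(z-T[2,3])/(T[:3,:3]@r)[2]
    return T[:3,:3]@(r*s)+T[:3,3]
E
python3 - <<'E'
from h import *
for c in("scene","top"):
    p,d=ctrl.get_image(c);np.savez(c+".npz",p=p,d=d);cv2.imwrite(f"pics/{c}0.png",cv2.resize(p[:,:,::-1],(800,600)))
    print(np.round(ctrl.camera_model(c)['T'],3))
o=ctrl.observe();print(o['t'],o['position'],o['eef_rot'],o['opening'],ctrl.nose_length)
E
```

```text
[[-0.828 -0.293  0.478  0.036]
 [-0.56   0.455 -0.692  0.595]
 [-0.015 -0.841 -0.541  0.595]
 [ 0.     0.     0.     1.   ]]
[[ 0.022 -0.986  0.164  0.325]
 [-0.999 -0.018  0.027 -0.031]
 [-0.024 -0.164 -0.986  0.93 ]
 [ 0.     0.     0.     1.   ]]
0.1 [ 0.21265511 -0.63999808  0.25452352] [-1.01662402e-03  9.87165250e-01  1.59698833e-01 -1.33898338e-04] 0.9958133341267404 0.017
```

View pics/top0.png

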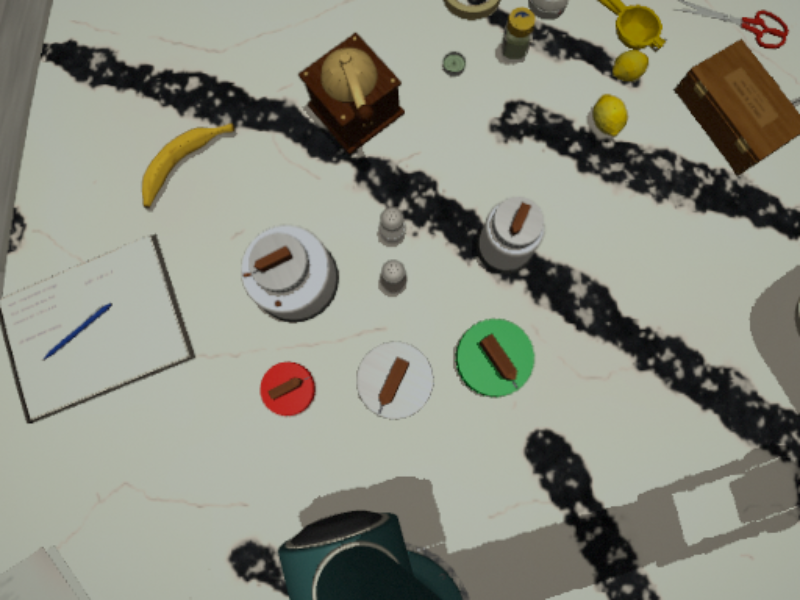

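View pics/scene0.png

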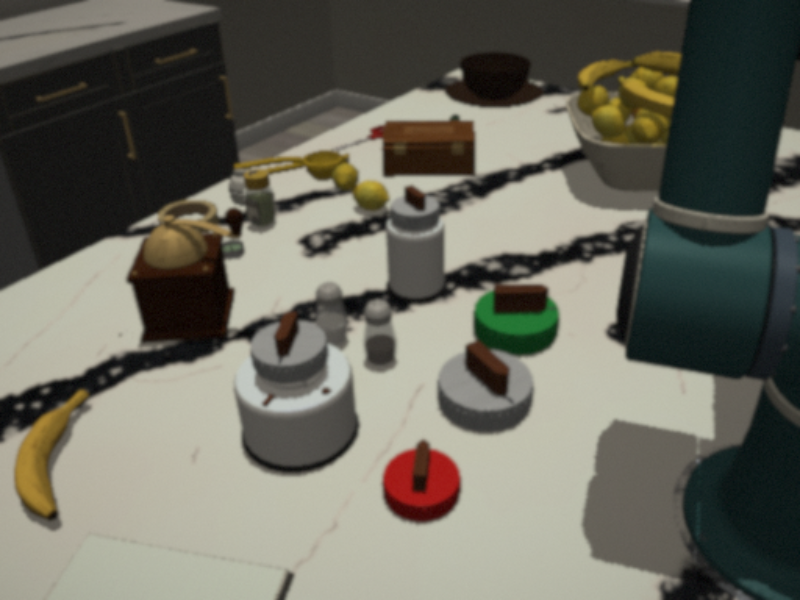

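Candidates in the top view (800 px scale) are the steel lid on the squat canister (275,260), the larger loose grey lid (395,380), the red lid (288,388), the green lid (495,357) and the tall canister's lid (520,220). I choose the one on the squat canister and check it in a crop.

Run:
```python
from h import *
z=np.load("top.npz");p=z['p'][138:213,145:225];cv2.imwrite("pics/crop1.png",cv2.resize(p[:,:,::-1],None,fx=8,fy=8,interpolation=cv2.INTER_CUBIC))
```

```text
(no output)
```

View pics/crop1.png

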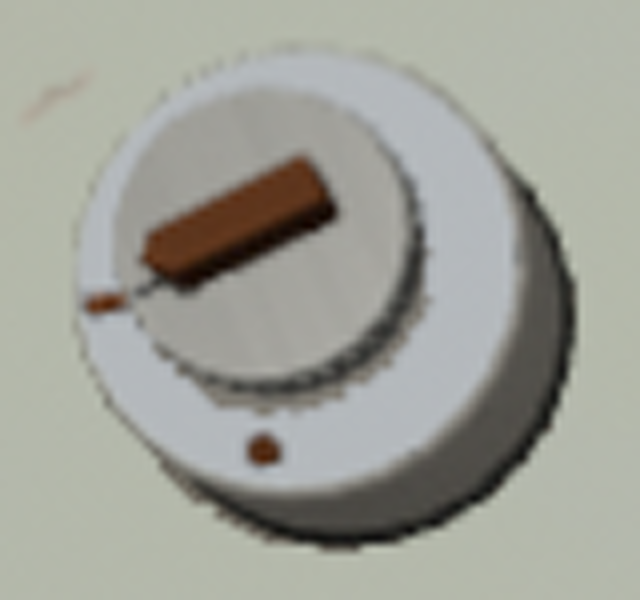

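The crop shows the chosen lid: its bar runs from the nose tip (~143,252) to the tail (~313,172), the rib is at (103,302) and the pip at (264,450). The cap's outline is centred at about (262,235).

Run:
```python
from h import *
f=lambda u,v,z:pt("top",None,145+(u+.5)/8-.5,138+(v+.5)/8-.5,z)
z=np.load("top.npz");d=z['d'];p=z['p'].astype(int)
rib=f(103,302,.085);pip=f(264,450,.085);tip=f(143,250,.151);tail=f(313,172,.151)
print(rib,pip,tip,tail,np.linalg.norm(tip-tail))
# points by depth: top of cap, shoulder
P=np.array([[pt("top",d,u,v) for u in range(145,225)] for v in range(138,213)]).reshape(-1,3)
for lo,hi in((.120,.133),(.143,.16),(.08,.09)):
    q=P[(P[:,2]>lo)&(P[:,2]<hi)];c,r=cv2.minEnclosingCircle(q[:,:2].astype(np.float32));print(lo,len(q),q.mean(0),c,r)
    if lo==.143: print(cv2.minAreaRect(q[:,:2].astype(np.float32)*1000))
# circles from crop: cap left/right/top/bottom edges
print('cap',f(265,238,.127)); print('shoulder',f(298,268,.085),f(75,268,.085),f(522,268,.085))
c=f(265,238,.127)
for n,a in(('rib',rib),('pip',pip),('tip',tip),('taildir',2*c-tail)):print(n,np.degrees(np.arctan2(*(a-c)[[1,0]])),np.linalg.norm((a-c)[:2]))
b=tip-tail;print('bar',np.degrees(np.arctan2(b[1],b[0])))
print('tall',pt("top",d,520*.64,215*.64),pt("top",d,348*.64,75*.64))
q=P[(P[:,2]>.143)&(P[:,2]<.16)]
```

```text
[0.49319223 0.21744645 0.085     ] [0.45249631 0.16957357 0.085     ] [0.49376837 0.18844073 0.151     ] [0.51484985 0.14530802 0.151     ] 0.0480089519664882Traceback (most recent call last):
  File "<stdin>", line 7, in <module>
  File "h.py", line 4, in pt
    m=ctrl.camera_model(cam);K=np.array([[m['fx'],0,m['cx']],[0,m['fy'],m['cy']],[0,0,1.]])
ValueError: time passes only in moves, steps and waits
```

```bash
sed -i 's/m=ctrl.camera_model(cam);/m=C.setdefault(cam,None) or C.update({cam:ctrl.camera_model(cam)}) or C[cam];/; s/^def/C={}\ndef/' h.py
python3 - <<'E'
from h import *
f=lambda u,v,z:pt("top",None,145+(u+.5)/8-.5,138+(v+.5)/8-.5,z)
z=np.load("top.npz");d=z['d']
rib=f(103,302,.085);pip=f(264,450,.085);tip=f(143,250,.151);tail=f(313,172,.151)
P=np.array([[pt("top",d,u,v) for u in range(145,225)] for v in range(138,213)]).reshape(-1,3)
for lo,hi in((.120,.133),(.143,.16),(.08,.09)):
    q=P[(P[:,2]>lo)&(P[:,2]<hi)];c,r=cv2.minEnclosingCircle(q[:,:2].astype(np.float32));print(lo,len(q),q.mean(0),c,r)
    if lo==.143: print(cv2.minAreaRect(q[:,:2].astype(np.float32)*1000))
print('shoulder',f(298,268,.085),f(75,268,.085),f(522,268,.085))
c=f(265,238,.127);print('cap',c)
for n,a in(('rib',rib),('pip',pip)):print(n,np.degrees(np.arctan2(*(a-c)[[1,0]])),np.linalg.norm((a-c)[:2]))
b=tip-tail;print('bar',np.degrees(np.arctan2(b[1],b[0])),tail+b*.57)
print('tall',pt("top",d,520*.64,215*.64),'mill',pt("top",d,348*.64,75*.64),'shakers',pt("top",d,391*.64,215*.64),pt("top",d,393*.64,266*.64))
E
```

```text
0.12 871 [0.5020659  0.16137389 0.12758881] (0.5041587948799133, 0.16345836222171783) 0.04074287787079811
0.143 177 [0.50280233 0.16493206 0.1509677 ] (0.5041307210922241, 0.165864497423172) 0.02486211247742176
((503.4593505859375, 165.5142822265625), (14.956610679626465, 49.409488677978516), 27.54730796813965)
0.08 1312 [0.4949707  0.15469172 0.08550743] (0.5040578842163086, 0.16380175948143005) 0.06405787914991379
shoulder [0.50361777 0.16293005 0.085     ] [0.50272829 0.22609116 0.085     ] [0.50455515 0.1004019  0.085     ]
cap [0.50266971 0.16257656 0.127     ]
rib 99.79979899532377 0.05568238231453827
pip 172.06092893485643 0.050658940950607176
bar 116.04747039262372 [0.5028334  0.16989366 0.151     ]
tall [ 0.56286567 -0.15875662  0.15857451] mill [0.76078263 0.07411002 0.159567  ] shakers [0.58057269 0.0128794  0.09075022] [0.50716759 0.00827461 0.08828986]
```

Axis is at about (0.504, 0.1635), rib direction about 100°, bar about 117°, so the lid angle is about 17°, which fits the stated 15–40°. The path is clear at z = 0.25, so I go.

```bash
R='[[0.29,0.8,0,0,0,0.055,-1],[0.29,0.8,0,0,0,0.055,-1],[0.29,0.8,0,0,0,0.055,-1],[0.29,0.8,0,0,0,0.055,-1],[0.29,0.8,0,0,0,0.055,-1]]' ; unset R
python3 -m creep '[[0.29,0.8,0,0,0,0.055,-1],[0.29,0.8,0,0,0,0.055,-1],[0.29,0.8,0,0,0,0.055,-1],[0.29,0.8,0,0,0,0.055,-1]]' 15
```

```text
t: 0.5
position: [0.2714, -0.4766, 0.2548]
eef_rot: [-0.001, 0.945, 0.328, 0.0]
wrist_force: [-0.7, -0.9, 0.4]
opening: 1.003
grip_force: 0.0
```

```bash
python3 -m creep '[[0.29,0.8,0,0,0,0.055,-1],[0.29,0.8,0,0,0,0.055,-1],[0.29,0.8,0,0,0,0.055,-1],[0.29,0.8,0,0,0,0.055,-1]]' | sed -n 2,3p
python3 -m creep '[[0.29,0.8,0,0,0,0.055,-1],[0.29,0.8,0,0,0,0.055,-1],[0.29,0.8,0,0,0,0.055,-1],[0.29,0.8,0,0,0,0.055,-1]]' | sed -n 2,3p
python3 -m creep '[[0.29,0.8,0,0,0,0.055,-1],[0.29,0.8,0,0,0,0.055,-1],[0.29,0.8,0,0,0,0.055,-1],[0.29,0.8,0,0,0,0.055,-1]]' | sed -n 2,3p
python3 -m creep '[[0.29,0.8,0,0,0,0.055,-1],[0.29,0.8,0,0,0,0.055,-1],[0.29,0.8,0,0,0,0.055,-1],[0.29,0.8,0,0,0,0.055,-1],[0.29,0.8,0,0,0,0.055,-1],[0.29,0.8,0,0,0,0.055,-1]]'
python3 - <<'E'
from h import *
o=ctrl.observe();q=o['eef_rot'];print(o['position'],np.degrees(2*np.arctan2(q[2],q[1]))-90,np.degrees(o['qpos']).round())
E
```

```text
position: [0.3293, -0.3174, 0.2554]
eef_rot: [-0.0, 0.874, 0.486, 0.0]
position: [0.3875, -0.1576, 0.2557]
eef_rot: [-0.0, 0.777, 0.629, 0.001]
position: [0.4458, 0.0026, 0.2558]
eef_rot: [0.0, 0.657, 0.753, 0.001]
t: 2.3
position: [0.5027, 0.1593, 0.2552]
eef_rot: [-0.0, 0.519, 0.855, -0.001]
wrist_force: [-0.4, 0.4, -0.2]
opening: 0.999
grip_force: 0.0
[0.50269099 0.15925803 0.2551943 ] 27.422734623195822 [ 15.  -1. 110.  -0.  71. -13.]
```

```bash
python3 -m creep '[[0.006,0.021,-0.3,0,0,0,-1],[0.006,0.021,-0.3,0,0,0,-1],[0.006,0.021,-0.4,0,0,0,-1],[0.006,0.021,-0.46,0,0,0,-1],[0.006,0.021,-0.5,0,0,0,-1],[0.006,0.021,-0.535,0,0,0,-1],[0.006,0.021,-0.535,0,0,0,-1]]'
python3 - <<'E'
from h import *
p,d=ctrl.get_image("scene");cv2.imwrite("pics/s1.png",cv2.resize(p[150:320,110:280][:,:,::-1],(600,600)))
E
```

```text
t: 3.0
position: [0.5037, 0.1632, 0.1483]
eef_rot: [-0.0, 0.52, 0.854, -0.0]
wrist_force: [-0.0, -0.8, 0.2]
opening: 0.999
grip_force: 0.0
```

View pics/s1.png

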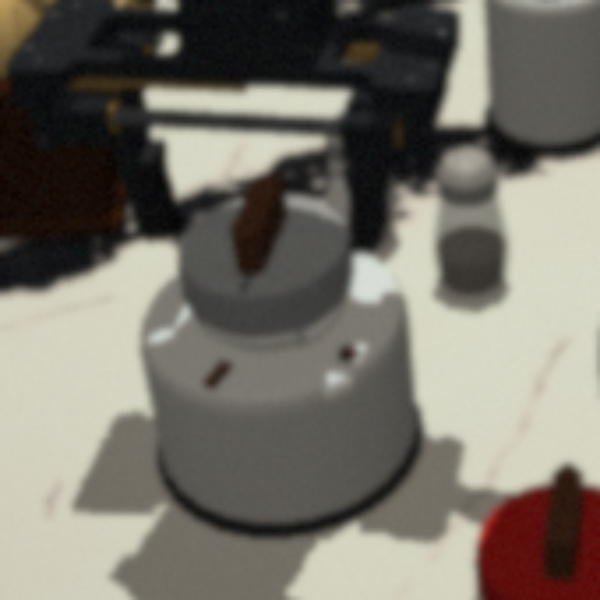

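The picture shows the fingers at (155,200) and (368,215), astride the bar at (260,225). Closing gently now.

```bash
python3 -m creep '[[0,0,0,0,0,0,1],[0,0,0,0,0,0,1],[0,0,0,0,0,0,1],[0,0,0,0,0,0,1],[0,0,0,0,0,0,1],[0,0,0,0,0,0,1],[0,0,0,0,0,0,1],[0,0,0,0,0,0,1]]' 15
```

```text
t: 3.85
position: [0.504, 0.1636, 0.1487]
eef_rot: [-0.0, 0.52, 0.854, -0.0]
wrist_force: [0.4, -0.1, 0.1]
opening: 0.299
grip_force: 0.0
```

```bash
python3 -m creep '[[0,0,0,0,0,0,1],[0,0,0,0,0,0,1],[0,0,0,0,0,0,1],[0,0,0,0,0,0,1]]' 15
```

```text
t: 4.25
position: [0.5041, 0.1637, 0.1487]
eef_rot: [0.0, 0.52, 0.854, 0.0]
wrist_force: [0.4, -0.2, -0.2]
opening: 0.157
grip_force: 15.0
```

```bash
python3 -m creep '[[0,0,0,0,0,0.02,1],[0,0,0,0,0,0.04,1],[0,0,0,0,0,0.06,1],[0,0,0,0,0,0.08,1],[0,0,0,0,0,0.1,1],[0,0,0,0,0,0.12,1],[0,0,0,0,0,0.14,1],[0,0,0,0,0,0.16,1],[0,0,0,0,0,0.175,1],[0,0,0,0,0,0.175,1],[0,0,0,0,0,0.175,1]]'
```

```text
t: 5.35
position: [0.5038, 0.1636, 0.1484]
eef_rot: [-0.0, -0.002, 1.0, -0.0]
wrist_force: [0.8, -0.2, -1.6]
opening: 0.163
grip_force: 15.0
```

```bash
python3 -m creep '[[0,0,-0.01,0,0,0,1],[0,0,-0.02,0,0,0,1],[0,0,-0.03,0,0,0,1],[0,0,-0.04,0,0,0,1],[0,0,-0.043,0,0,0,1],[0,0,-0.043,0,0,0,1],[0,0,-0.043,0,0,0,1]]'
python3 - <<'E'
from h import *
p,d=ctrl.get_image("scene");cv2.imwrite("pics/s2.png",cv2.resize(p[150:320,110:280][:,:,::-1],(600,600)))
E
```

```text
t: 6.05
position: [0.5041, 0.1636, 0.1401]
eef_rot: [0.0, -0.003, 1.0, 0.0]
wrist_force: [-0.3, -0.7, -1.4]
opening: 0.157
grip_force: 15.0
```

View pics/s2.png

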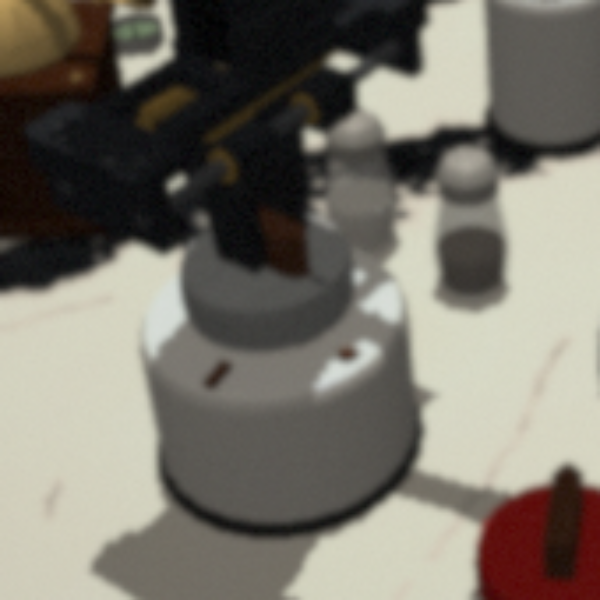

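The lid has visibly dropped (its lower rim moved from y≈335 to 345), with the nose near the pip. Now I screw clockwise, following it down.

```bash
python3 -m creep '[[0,0,-0.001,0,0,-0.02,1],[0,0,-0.002,0,0,-0.04,1],[0,0,-0.003,0,0,-0.06,1],[0,0,-0.005,0,0,-0.08,1],[0,0,-0.007,0,0,-0.1,1],[0,0,-0.010,0,0,-0.12,1],[0,0,-0.012,0,0,-0.14,1],[0,0,-0.014,0,0,-0.16,1],[0,0,-0.017,0,0,-0.18,1],[0,0,-0.019,0,0,-0.2,1],[0,0,-0.021,0,0,-0.215,1],[0,0,-0.022,0,0,-0.218,1]]'
python3 -m creep '[[0,0,0,0,0,0,1],[0,0,0,0,0,0,1]]'
python3 - <<'E'
from h import *
o=ctrl.observe();q=o['eef_rot'];print(np.degrees(2*np.arctan2(q[2],q[1]))-90,o['ft_torque'],o['wrist_force'])
E
```

```text
t: 7.3
position: [0.5045, 0.1638, 0.136]
eef_rot: [0.0, 0.63, 0.776, 0.0]
wrist_force: [1.0, 0.2, -1.1]
opening: 0.156
grip_force: 15.0
t: 7.5
position: [0.5045, 0.1638, 0.136]
eef_rot: [0.0, 0.629, 0.777, 0.0]
wrist_force: [1.2, 0.7, -1.3]
opening: 0.155
grip_force: 15.0
11.99746267807221 [ 0.00716426 -0.30954409  0.10689921] [ 1.1961114   0.68930424 -1.29260858]
```

```bash
python3 -m creep '[[0,0,0,0,0,0,-1],[0,0,0,0,0,0,-1],[0,0,0,0,0,0,-1],[0,0,0,0,0,0,-1],[0,0,0,0,0,0,-1],[0,0,0,0,0,0,-1],[0,0,0,0,0,0,-1],[0,0,0,0,0,0,-1]]'|tail -2
python3 -m creep '[[0,0,0.1,0,0,0,-1],[0,0,0.2,0,0,0,-1],[0,0,0.4,0,0,0,-1],[0,0,0.6,0,0,0,-1],[0,-0.2,0.6,0,0,0,-1],[0,-0.4,0.6,0,0,0,-1],[0,-0.6,0.6,0,0,0,-1],[0,-0.8,0.6,0,0,0,-1],[0,-1,0.6,0,0,0,-1],[0,-1,0.6,0,0,0,-1]]'
python3 - <<'E'
from h import *
p,d=ctrl.get_image("top");np.savez("top2.npz",p=p,d=d);cv2.imwrite("pics/t2.png",cv2.resize(p[138:213,145:225][:,:,::-1],None,fx=8,fy=8,interpolation=cv2.INTER_CUBIC))
P=np.array([[pt("top",d,u,v) for u in range(145,225)] for v in range(138,213)]).reshape(-1,3)
for lo,hi in((.105,.12),(.133,.16)):
    q=P[(P[:,2]>lo)&(P[:,2]<hi)];print(lo,len(q),np.median(q,0),cv2.minAreaRect(q[:,:2].astype(np.float32)*1000))
E
```

```text
opening: 0.861
grip_force: 0.0
t: 9.3
position: [0.5039, -0.0403, 0.2558]
eef_rot: [0.001, 0.632, 0.775, -0.001]
wrist_force: [-0.7, 0.5, -0.7]
opening: 1.0
grip_force: 0.0
0.105 490 [0.5190365  0.17579254 0.114916  ] ((512.125244140625, 176.10089111328125), (50.08634567260742, 81.06499481201172), 57.86771774291992)
0.133 152 [0.50314119 0.16623546 0.13828527] ((503.9460144042969, 167.69473266601562), (15.292719841003418, 48.045902252197266), 11.151402473449707)
```

View pics/t2.png

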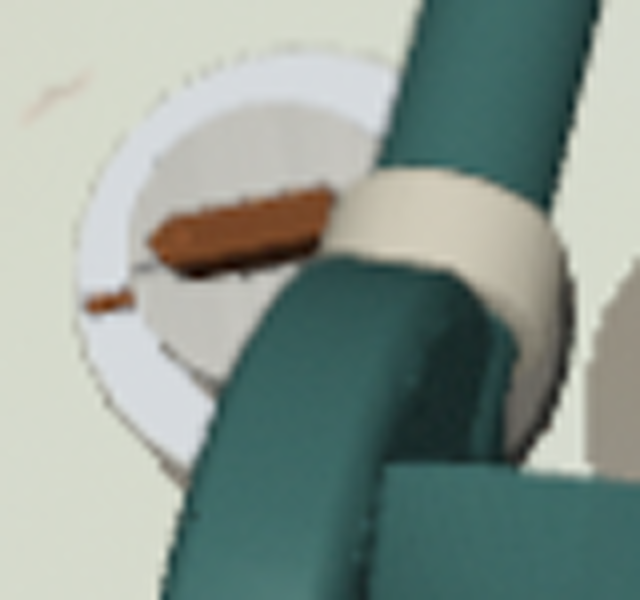

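The picture shows the nose (148,240) and its pointer line in line with the rib (108,300). The bar's top measures 138.3 mm, so lid_grip is at about 126 mm, and the lid angle is within about 2° of the rib. The gripper is clear, so I hand in.

```bash
python3 -c "
from bench import ctrl
print(ctrl.hand_in())"
```

```text
the job is handed in; nothing more can be done
None
```

The lid dropped into the thread when turned back about 63° and was then screwed home. By camera its nose is within about 2° of the rib and the grip point is at about 126 mm. The gripper was clear and the taller canister untouched when I handed in at about 9.4 s; the hand-in returned no verdict.

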